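# Load the sauce rail and bolt it for transport

## Task

Get the sauce bottles on the serving table ready for transport: lift the red gate bolt over its ridge and draw it right back, then slide every squeeze bottle that is there, upright, into the bottle rail from its open end and push them up snugly, foot to foot, against the blue end stop. Then bring the bolt back over the ridge so that it is fully shut and dropped down again, and leave the other things on the table undisturbed.

Things in the scene. Friction and masses are not known exactly. Their poses are not given: they have to be found in the camera images.
- rail: fixed metal bottle rail; place and heading vary. Origin at its mouth (open end), on the centre line, at table height; x runs in along the track, y to the side where the bolt stands, z up. Floor 6 mm above the table. From x = 0 two lips overhang a channel 70 mm wide and leave a slot 54 mm wide; lip undersides 17 mm, tops 21 mm above the table: a bottle foot runs under them and enters only at the mouth
- rail_stop (a point): foot of the blue end stop's inner face, on the centre line at rail x = 268 mm, 6 mm up (track floor). Packed foot to foot against it, up to four bottles stand with their axes at rail x = 236, 172, 108, 44 mm
- rail_landing (a point): point on the landing plate outside the mouth, at rail x = -55 mm, 6 mm up, where a bottle's foot has room to be set down. The plate runs to x = -85 mm between two low splayed guides (x = -72 to -18 mm, tops 17 mm above the table, about 71 mm apart near the mouth, 86 mm at the outer end)
- gate_travel (a joint): travel (m) of the red gate bolt along the rail's +y: 0 = shut, its bar across the mouth at rail x = -13 to -1 mm; 0.075 = fully drawn (mouth free from 0.068). About 1 N of friction. A fixed red ridge, 12 mm high, stops it within 6 mm of shut unless it is lifted; it is past the ridge from 0.03 on. The same on the way back
- gate_lift (a joint): lift (m) of the bolt: 0 = down, up to 0.026. It must be over 0.012 to pass the ridge, and it falls by its own weight (0.25 kg) when let go; shut or fully drawn and let go, it reads 0
- gate_knob (a point): middle of the bolt's upright black square grip, 22 x 22 mm and 44 mm tall, sides parallel to the rail's x and y; with the bolt down this point is 52 mm above the table and lies at rail x = -20 mm, y = 62 mm + gate_travel. Taken from above; it moves with travel and lift
- bottle_red_mid (a point): Red squeeze bottle, 110 mm tall, about 0.25 kg, standing upright and loose: round body 46 mm diameter from 7 to 85 mm up, then a grey cap 32 mm across and a small nozzle; black round flange foot 64 mm diameter, 7 mm thick. This point lies on its axis 55 mm above its underside; z up along the axis. Absent in some runs.
- bottle_yellow_mid (a point): Yellow squeeze bottle, 110 mm tall, about 0.25 kg, standing upright and loose: round body 46 mm diameter from 7 to 85 mm up, then a grey cap 32 mm across and a small nozzle; black round flange foot 64 mm diameter, 7 mm thick. This point lies on its axis 55 mm above its underside; z up along the axis. Absent in some runs.
- bottle_white_mid (a point): White squeeze bottle, 110 mm tall, about 0.25 kg, standing upright and loose: round body 46 mm diameter from 7 to 85 mm up, then a grey cap 32 mm across and a small nozzle; black round flange foot 64 mm diameter, 7 mm thick. This point lies on its axis 55 mm above its underside; z up along the axis. Absent in some runs.
- bottle_green_mid (a point): Green squeeze bottle, 110 mm tall, about 0.25 kg, standing upright and loose: round body 46 mm diameter from 7 to 85 mm up, then a grey cap 32 mm across and a small nozzle; black round flange foot 64 mm diameter, 7 mm thick. This point lies on its axis 55 mm above its underside; z up along the axis. Absent in some runs.
- mug: 76 mm wide, 90 mm tall mug, origin under its centre; a bystander, to be left alone
- ladle: metal serving spoon 270 mm long lying on the table; a bystander, to be left alone
- pickles: green glass jar 80 mm wide, 120 mm tall, origin under its centre; a bystander, to be left alone
- shaker: glass shaker 44 mm wide, 85 mm tall, origin under its centre; a bystander, to be left alone
- turner: spatula 280 mm long lying on the table; a bystander, to be left alone

How it is judged (in metres and radians):
On the way, in this order (a step that is already met when the one before it is completed fails the run):
1. the bolt is drawn right back, clear of the mouth (value of joint gate_travel above 0.067 m), for 0.2 s.
2. all bottles stand in the rail, foot to foot against the end stop ((x of bottle_red_mid in the frame of rail between 0.223 and 0.249 m or x of bottle_red_mid in the frame of rail between 0.159 and 0.185 m or x of bottle_red_mid in the frame of rail between 0.095 and 0.121 m or x of bottle_red_mid in the frame of rail between 0.031 and 0.057 m) and y of bottle_red_mid in the frame of rail between -0.008 and 0.008 m and z of each of bottle_red_mid, bottle_yellow_mid, bottle_white_mid, bottle_green_mid in the frame of rail below 0.067 m and angle between each of bottle_red_mid, bottle_yellow_mid, bottle_white_mid, bottle_green_mid's own z axis and vertical below 0.15 rad and (x of bottle_yellow_mid in the frame of rail between 0.223 and 0.249 m or x of bottle_yellow_mid in the frame of rail between 0.159 and 0.185 m or x of bottle_yellow_mid in the frame of rail between 0.095 and 0.121 m or x of bottle_yellow_mid in the frame of rail between 0.031 and 0.057 m) and y of bottle_yellow_mid in the frame of rail between -0.008 and 0.008 m and (x of bottle_white_mid in the frame of rail between 0.223 and 0.249 m or x of bottle_white_mid in the frame of rail between 0.159 and 0.185 m or x of bottle_white_mid in the frame of rail between 0.095 and 0.121 m or x of bottle_white_mid in the frame of rail between 0.031 and 0.057 m) and y of bottle_white_mid in the frame of rail between -0.008 and 0.008 m and (x of bottle_green_mid in the frame of rail between 0.223 and 0.249 m or x of bottle_green_mid in the frame of rail between 0.159 and 0.185 m or x of bottle_green_mid in the frame of rail between 0.095 and 0.121 m or x of bottle_green_mid in the frame of rail between 0.031 and 0.057 m) and y of bottle_green_mid in the frame of rail between -0.008 and 0.008 m and (x of bottle_red_mid in the frame of rail between 0.223 and 0.249 m or x of bottle_yellow_mid in the frame of rail between 0.223 and 0.249 m or x of bottle_white_mid in the frame of rail between 0.223 and 0.249 m or x of bottle_green_mid in the frame of rail between 0.223 and 0.249 m) and (not (x of bottle_red_mid in the frame of rail between 0.159 and 0.185 m or x of bottle_yellow_mid in the frame of rail between 0.159 and 0.185 m or x of bottle_white_mid in the frame of rail between 0.159 and 0.185 m or x of bottle_green_mid in the frame of rail between 0.159 and 0.185 m) or (x of bottle_red_mid in the frame of rail between 0.223 and 0.249 m or x of bottle_yellow_mid in the frame of rail between 0.223 and 0.249 m or x of bottle_white_mid in the frame of rail between 0.223 and 0.249 m or x of bottle_green_mid in the frame of rail between 0.223 and 0.249 m)) and (not (x of bottle_red_mid in the frame of rail between 0.095 and 0.121 m or x of bottle_yellow_mid in the frame of rail between 0.095 and 0.121 m or x of bottle_white_mid in the frame of rail between 0.095 and 0.121 m or x of bottle_green_mid in the frame of rail between 0.095 and 0.121 m) or (x of bottle_red_mid in the frame of rail between 0.159 and 0.185 m or x of bottle_yellow_mid in the frame of rail between 0.159 and 0.185 m or x of bottle_white_mid in the frame of rail between 0.159 and 0.185 m or x of bottle_green_mid in the frame of rail between 0.159 and 0.185 m)) and (not (x of bottle_red_mid in the frame of rail between 0.031 and 0.057 m or x of bottle_yellow_mid in the frame of rail between 0.031 and 0.057 m or x of bottle_white_mid in the frame of rail between 0.031 and 0.057 m or x of bottle_green_mid in the frame of rail between 0.031 and 0.057 m) or (x of bottle_red_mid in the frame of rail between 0.095 and 0.121 m or x of bottle_yellow_mid in the frame of rail between 0.095 and 0.121 m or x of bottle_white_mid in the frame of rail between 0.095 and 0.121 m or x of bottle_green_mid in the frame of rail between 0.095 and 0.121 m))), for 0.2 s.
3. the bolt is shut and down again (value of joint gate_travel below 0.009 m and value of joint gate_lift below 0.005 m), for 0.2 s.
At the end, for the whole second after the job is handed in: Every bottle present stands upright in the rail, the row packed from the end stop without empty places (each axis within 13 mm of its packed place), and the bolt is shut (travel under 9 mm) and down (lift under 5 mm) (all of step 2 and all of step 3); the robot touches nothing.
It fails at once if another thing on the table is shoved more than 4 cm (distance of any of mug, ladle, pickles, shaker, turner from where it was at the start of the episode above 0.04 m).
Of bottle_red, bottle_yellow, bottle_white, bottle_green only 3 to 4 are there at a start; the rules pass over those that are not, and their reading is None.
At some moment in a run one of bottle_red, bottle_yellow, bottle_white, bottle_green may be knocked a few centimetres aside while the robot is not near it.
It also fails if it takes over 210 s, if anything falls off the work surface, if the arm or the gripper's body presses on something with over 40 N, if the wrist force passes 120 N, or if a joint passes its speed limit or range.

## Robot

A 6-joint arm with a two-finger parallel gripper is mounted at the origin on the work surface. World frame = base frame: x ahead of the robot, y to its left, z up, the work surface at z = 0. Lengths are in m, angles in degrees, forces in N, time in s.
With the tool pointing down it reaches from about 0.3 to 0.875 m from the base axis. Payload 4.2 kg.
Tool frame: the origin (TCP) lies at the very end of the fingers, on their centre line; the grasp point (between the pads) lies 19 mm behind it (arm.grasp_offset is the distance from the TCP to the grasp point, in m); y points along the fingers, z is the direction in which the jaws open and shut, and the axes are right-handed (so a half turn about y gives the same grasp; the last joint's range is limited). The gripper opens to 85 mm and grips with 20 to 120 N. Pads are 22 mm wide; open, the fingers measure 114 mm over their backs; the gripper's body (76 mm by 85 mm) begins 54 mm behind the grasp point. The pads swing forward as they close: fully open they stand 13 mm farther back than shut.
Start: joints at [-65.317, 18.312, 89.639, -0, 72.044, -1.146], TCP at [0.251, -0.518, 0.231] pointing down, gripper open.
Joint ranges: [-177.97, 177.97], [-48.28, 115.42], [12.27, 149.76], [-77.06, 257.06], [2.81, 150.46], [-146.56, 146.56]. Speed limits (degrees/s): [147.25, 147.25, 180, 180, 180, 180].

## Interface

Orientations are given as [roll, pitch, yaw] about the fixed x, y, z axes, in that order (R = Rz(yaw) Ry(pitch) Rx(roll)).
In Python, from bench import arm, snapshot, ticket gives the robot as it stands. Calls block until the motion is done:
- arm.move_pose(position, orientation): joint-space move of the TCP to a pose.
- arm.movel(position, feed=0.15, rotation=None): straight line of the TCP; rotation=None keeps the orientation; feed is the mean speed in m/s.
- arm.goto_joints(angles): joint-space move.
- arm.open_gripper() and arm.grab(): open the fingers fully, or close them until they stop; the grip force is fixed at half the most.
- arm.hold(seconds).
- arm.solve_ik(position, orientation): joint angles nearest the present ones, or None.
- arm.get_obs(): the state.
- snapshot(name): name is "scene" or "top"; returns a dict with "pixels" (480x640x3 uint8, blue, green, red), "depth" (480x640 float32, m along the optical axis (not along the pixel's ray), 0 where there is no reading), "fovy" (degrees; the focal length in pixels is half the picture's height over the tangent of half this angle, whatever the lens; pixels are square), "cx", "cy" (the principal point, pixels), "k1" (the pictures are not rectified: a ray, as slopes to the right and down, at radius r is drawn at 1 + k1 r^2 times it, then the intrinsics apply), "extrinsics" (4x4, takes a point from world to camera coordinates). Camera axes: x right, y down, z forward; pixel columns grow to the right and rows downward; lengths in m; the calibration is good to about 2 mm. A picture is of the moment at which its call begins.
A pose or a line that the arm cannot do raises arm.PlanningError and nothing moves.
- ticket.hand_in(): hands the job in, once; it reports no verdict.
The state is a dict: "clock": time; "joints": joint angles; "joint_vel": joint speeds; "joint_efforts": joint torques, N m; "tcp_pos": TCP position; "tool_rot": TCP orientation; "ft_force": force on the tool from outside, world axes, zero at the start; "ft_torque": the same for the moment, N m; "gripper_width": opening from 0.0 (shut) to 1.0 (fully open).
Only numpy, scipy, OpenCV 4.12 (cv2) and the standard library are available. Lean on these libraries where they do the work, as an engineer would, in place of code of your own. Each camera call takes 0.05 s, during which the arm holds its last target. There are 200 camera calls.

## Working session

There is one attempt and no reset: what is moved stays moved. The work goes in short steps, each a Python script; the robot and the scene stay as the last script left them, time stands still between calls to the robot, and variables do not carry over. Pictures are saved under pics/ and viewed, about 12 in all and at most 16, crops included, and the job is handed in when it is done.

```bash
ls; mkdir -p pics; cat > h.py <<'E'
import numpy as np, cv2
from bench import arm, snapshot, ticket
def snap(n, fn=None):
    s=snapshot(n)
    if fn: cv2.imwrite('pics/'+fn,s['pixels'])
    return s
def rays(s,uv):
    uv=np.atleast_2d(np.asarray(uv,float)); f=240/np.tan(np.radians(s['fovy'])/2)
    K=np.array([[f,0,s['cx']],[0,f,s['cy']],[0,0,1]])
    return cv2.undistortPoints(uv[:,None],K,np.array([s['k1'],0,0,0.]))[:,0]
def onplane(s,uv,z):
    n=rays(s,uv); E=np.array(s['extrinsics']); R,t=E[:3,:3],E[:3,3]
    c=-R.T@t; d=np.c_[n,np.ones(len(n))]@R
    return c+d*((z-c[2])/d[:,2])[:,None]
def cloud(s):
    v,u=np.mgrid[:480,:640]; n=rays(s,np.c_[u.ravel(),v.ravel()]); z=s['depth'].ravel()[:,None]
    E=np.array(s['extrinsics']); p=np.c_[n,np.ones(len(n))]*z
    P=(p-E[:3,3])@E[:3,:3]; P[z[:,0]==0]=np.nan
    return P.reshape(480,640,3)
E
python3 - <<'E'
from h import *
for n in('scene','top'):
    s=snap(n,n+'0.png'); print(n,s['fovy'],s['cx'],s['cy'],s['k1'],np.round(s['extrinsics'],3).tolist(), (s['depth']>0).mean())
o=arm.get_obs(); print(o)
E
```

```text
pics
scene 45.155940202868386 324.09442201190365 245.43767381381454 -0.07674026496912655 [[0.096, 0.995, -0.007, 0.014], [0.651, -0.068, -0.756, -0.283], [-0.753, 0.068, -0.654, 2.024], [0.0, 0.0, 0.0, 1.0]] 0.9875716145833333
top 45.392258006946946 321.3616712973216 248.90102611814123 -0.05759810650508656 [[0.026, -1.0, 0.005, -0.119], [-0.991, -0.027, -0.128, 0.553], [0.128, -0.002, -0.992, 1.546], [0.0, 0.0, 0.0, 1.0]] 0.99599609375
{'clock': 0.1, 'joints': array([-6.53166754e+01,  1.83468317e+01,  8.96993486e+01, -2.76395235e-04,
        7.20436452e+01, -1.14505979e+00]), 'joint_vel': array([ 0.04353632, -0.10857313, -0.26745164, -0.04039072,  0.00027326,
       -0.02508325]), 'joint_efforts': array([ 1.10027879e-03, -4.16407585e+01, -2.34704465e+01,  3.32798254e-05,
        4.88528705e-03, -7.49287011e-06]), 'tcp_pos': array([ 0.25034433, -0.51717049,  0.23057828]), 'tool_rot': array([-9.00898128e+01,  1.53230076e-03, -1.54171531e+02]), 'ft_force': array([-0.43710984,  0.29943733, -0.50214987]), 'ft_torque': array([-0.00609228,  0.01604629, -0.02655981]), 'gripper_width': 1.0029844007226092}
```

View pics/top0.png

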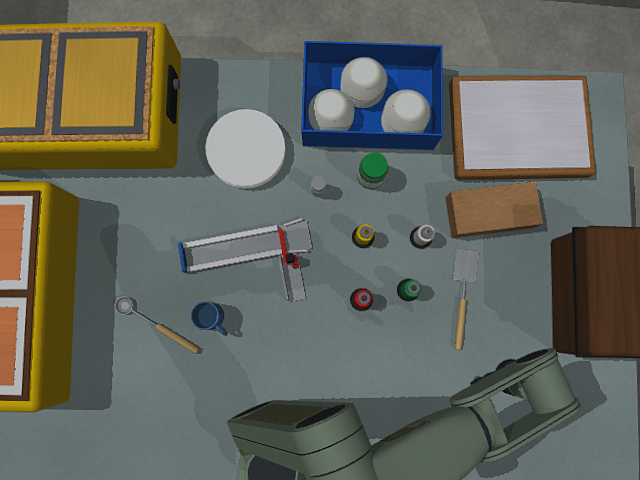

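View pics/scene0.png

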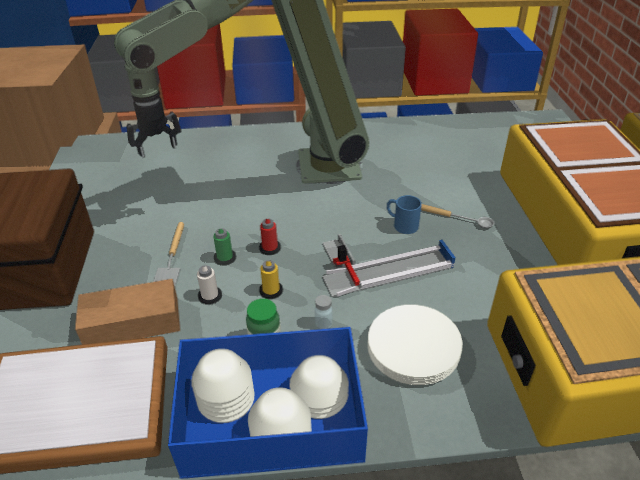

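Top view: the four bottles are at red (362,299), yellow (363,235), white (422,235) and green (409,289). The rail mouth is near (290,245), the blue stop near (183,258) and the knob near (291,258). Next I'll measure them with depth.

```bash
cat >> h.py <<'E'
def bottles(st,ss,hint=None):
    """axis xy of each bottle: coloured body pixels -> points on body surface, circle fit r=23mm over both views"""
    from scipy.optimize import least_squares
    out={}
    C=[]
    for s in (st,ss):
        P=cloud(s).reshape(-1,3); h=cv2.cvtColor(s['pixels'],cv2.COLOR_BGR2HSV).reshape(-1,3)
        k=(P[:,2]>.02)&(P[:,2]<.08)&(P[:,0]>.28)&(P[:,0]<.8)&(abs(P[:,1])<.45); C.append((P[k],h[k].astype(int)))
    P=np.vstack([c[0] for c in C]);h=np.vstack([c[1] for c in C]); H,S,V=h.T
    m={'red':((H<6)|(H>174))&(S>150),'yellow':(H>18)&(H<32)&(S>140),'green':(H>45)&(H<85)&(S>110),'white':(S<50)&(V>140)}
    for c,k in m.items():
        Q=P[k]
        if len(Q)<20: continue
        # densest 3cm neighbourhood
        from scipy.spatial import cKDTree
        n=[len(x) for x in cKDTree(Q[:,:2]).query_ball_point(Q[:,:2],.025)]
        Q=Q[np.linalg.norm(Q[:,:2]-Q[np.argmax(n),:2],axis=1)<.035]
        r=least_squares(lambda x:np.linalg.norm(Q[:,:2]-x,axis=1)-.023,Q[:,:2].mean(0),loss='soft_l1',f_scale=.002)
        out[c]=(r.x,len(Q),round(1e3*np.median(abs(r.fun)),1))
    return out
E
python3 - <<'E'
from h import *
st=snap('top');ss=snap('scene')
for k,v in bottles(st,ss).items(): print(k,v)
P=cloud(st)
for u,v in((240,330),(330,270),(422,233)): print('z',u,v,P[v,u])
h=cv2.cvtColor(st['pixels'],cv2.COLOR_BGR2HSV).astype(int)
roi=np.zeros((480,640),bool);roi[215:305,175:320]=1
m=roi&(P[...,2]>.0165)&(P[...,2]<.027)&(h[...,1]<60)&(h[...,2]>150)
Q=P[m];print('lips',len(Q),np.median(Q[:,2]))
b=roi&(h[...,0]>95)&(h[...,0]<130)&(h[...,1]>130); B=P[b]; print('blue',len(B),B.mean(0),B.min(0),B.max(0))
r=roi&((h[...,0]<6)|(h[...,0]>174))&(h[...,1]>130);R=P[r];print('red',len(R),R.mean(0),R.min(0),R.max(0))
k=roi&(P[...,2]>.055);k[:,300:]=0;k[:,:270]=0;K=P[k];print('knob',len(K),K.mean(0),K.min(0),K.max(0))
(c,sz,a)=cv2.minAreaRect(Q[:,:2].astype(np.float32)*1000);print(c,sz,a,cv2.boxPoints((c,sz,a)))
g=st['pixels'][215:310,175:325];cv2.imwrite('pics/rail.png',cv2.resize(g,None,fx=5,fy=5,interpolation=cv2.INTER_CUBIC))
mm=(m*255).astype(np.uint8)[215:310,175:325]
E
```

```text
red (array([ 0.42185649, -0.21503296]), 252, np.float64(1.8))
yellow (array([ 0.59841605, -0.21638883]), 298, np.float64(1.3))
green (array([ 0.45344257, -0.34848339]), 217, np.float64(1.6))
white (array([0.77067337, 0.17000719]), 873, np.float64(5.8))
z 240 330 [ 3.27930252e-01  1.15418575e-01 -4.03116200e-05]
z 330 270 [ 0.50243122 -0.13016941 -0.00752867]
z 422 233 [ 0.59897858 -0.37201433  0.09236768]
lips 732 0.02157647474921899
blue 171 [0.49916017 0.26201755 0.04197047] [ 0.39402612 -0.00939809  0.00197057] [0.56256868 0.29262131 0.09264759]
red 196 [ 0.55159981 -0.00664554  0.02676904] [ 0.50609172 -0.04058264  0.00276703] [0.61099337 0.01837273 0.07165349]
knob 70 [ 0.52699697 -0.0190221   0.07340564] [ 0.51603725 -0.03113068  0.05847237] [ 0.53795744 -0.00637733  0.08077021]
(566.0609741210938, 106.6513900756836) (90.99527740478516, 327.9062194824219) 11.525972366333008 [[488.721    258.2073  ]
 [554.24066  -63.08647 ]
 [643.40094  -44.904526]
 [577.8813   276.38925 ]]
```

View pics/rail.png

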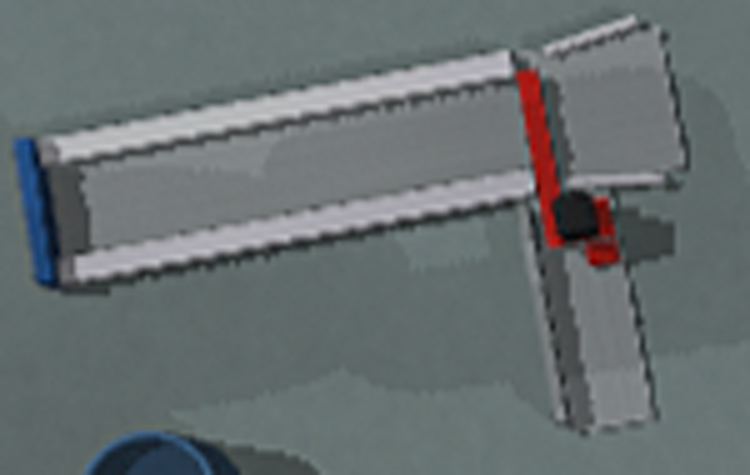

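The crop shows the bolt shut, the knob at crop (575,215) and the lips running left to the blue stop. I'll fit the rail frame from the lips and the knob.

```bash
sed -i "s/(P\[:,2\]>.02)&(P\[:,2\]<.08)&(P\[:,0\]>.28)&(P\[:,0\]<.8)/(P[:,2]>.03)\&(P[:,2]<.08)\&(P[:,0]>.28)\&(P[:,0]<.68)/" h.py
python3 - <<'E'
from h import *
st=snap('top');ss=snap('scene')
for k,v in bottles(st,ss).items(): print(k,v)
pk=lambda c:onplane(st,np.array(c)/5.+[175,215]-0.4,.021)[:,:2]
for s,nm in((st,'top'),(ss,'scene')):
    P=cloud(s);h=cv2.cvtColor(s['pixels'],cv2.COLOR_BGR2HSV).astype(int)
    c=pk([[60,163],[515,85],[75,258],[530,175]])
    x=c[1]+c[3]-c[0]-c[2]; 
    a=np.arctan2(-x[1],-x[0]); o=(c[1]+c[3])/2
    if nm=='top': print('picks',np.degrees(a),o,c)
    # lips: colour-bright pixels, projected on z=.021
    v,u=np.nonzero((h[...,1]<45)&(h[...,2]>150)); Q=onplane(s,np.c_[u,v],.021)[:,:2]
    for it in range(5):
        R=np.array([[np.cos(a),np.sin(a)],[-np.sin(a),np.cos(a)]]); L=(Q-o)@R.T
        k=(L[:,0]>.02)&(L[:,0]<.25); A=L[k&(abs(L[:,1]-.031)<.008)];B=L[k&(abs(L[:,1]+.031)<.008)]
        p=[np.polyfit(A[:,0],A[:,1],1),np.polyfit(B[:,0],B[:,1],1)]
        sl=(p[0][0]+p[1][0])/2; a+=np.arctan(sl); o=o+R.T@[0,(p[0][1]+p[1][1])/2]
    R=np.array([[np.cos(a),np.sin(a)],[-np.sin(a),np.cos(a)]]); L=(Q-o)@R.T
    k=abs(abs(L[:,1])-.031)<.004; e=L[k&(L[:,0]>-.015)&(L[:,0]<.29),0]
    print(nm,'yaw',np.degrees(a),'o',o,'lip y',p[0],p[1],len(A),len(B),'lip x',np.percentile(e,[0,1,5,95,99,100]))
    b=(h[...,0]>95)&(h[...,0]<130)&(h[...,1]>130); vb,ub=np.nonzero(b); D=P[b]; Lb=np.c_[(D[:,:2]-o)@R.T,D[:,2]]
    kk=(abs(Lb[:,0]-.27)<.03)&(abs(Lb[:,1])<.05); print('blue',kk.sum(),np.percentile(Lb[kk],[2,50,98],axis=0).round(4).tolist())
    D=P[(h[...,2]<70)]; Lk=np.c_[(D[:,:2]-o)@R.T,D[:,2]]; kk=(abs(Lk[:,0]+.02)<.03)&(abs(Lk[:,1]-.062)<.03)&(Lk[:,2]>.066)&(Lk[:,2]<.085); print('knob top',kk.sum(),np.percentile(Lk[kk],[2,50,98],axis=0).round(4).tolist())
E
```

```text
red (array([ 0.4218795, -0.2146451]), 219, np.float64(1.7))
yellow (array([ 0.59824797, -0.21616046]), 249, np.float64(1.6))
green (array([ 0.45300273, -0.34857485]), 180, np.float64(1.5))
white (array([ 0.60168498, -0.38100217]), 157, np.float64(1.5))
picks 101.67790434596385 [0.57826266 0.01425045] [[0.55268417 0.27177403]
 [0.60348726 0.01934283]
 [0.49973542 0.26041256]
 [0.55303806 0.00915808]]
top yaw 102.49769097346214 o [0.58355441 0.01536453] lip y [0.0003707 0.0331545] [ 0.00022975 -0.03337198] 343 329 lip x [0.00161167 0.00285992 0.01464467 0.2429777  0.25437462 0.25709977]
blue 137 [[0.2669, -0.0369, 0.0133], [0.2701, 0.0018, 0.0379], [0.2761, 0.0404, 0.0468]]
knob top 61 [[-0.0315, 0.0522, 0.0675], [-0.0212, 0.063, 0.0742], [-0.0112, 0.0726, 0.0808]]
scene yaw 102.69241400920986 o [0.5834847  0.01536183] lip y [-0.00030526  0.03194356] [ 0.00227728 -0.03249949] 271 283 lip x [0.00186301 0.00592504 0.01598446 0.24742488 0.2581892  0.26107814]
blue 168 [[0.267, -0.0424, 0.0103], [0.2714, -0.0046, 0.0342], [0.2794, 0.035, 0.0433]]
knob top 53 [[-0.0269, 0.0482, 0.0662], [-0.0183, 0.0568, 0.0721], [-0.0088, 0.072, 0.0762]]
```

```bash
cat >> h.py <<'E'
YAW=102.6; O=np.array([.5835,.0155])
_a=np.radians(YAW); X=np.array([np.cos(_a),np.sin(_a)]); Y=np.array([-np.sin(_a),np.cos(_a)])
def W(x,y,z): return [*(O+x*X+y*Y),z]
def toR(p): d=np.asarray(p)[:2]-O; return np.array([d@X,d@Y])
RX=[-90,0,12.6]      # jaws along rail x
RY=[-90,0,-77.4]      # jaws along rail y
def st(t=''):
    o=arm.get_obs(); f=o['ft_force']
    print(t,'t%.1f'%o['clock'],'rail',(toR(o['tcp_pos'])*1e3).round(1),'z%.1f'%(o['tcp_pos'][2]*1e3),'f',[round(float(f[:2]@X),1),round(float(f[:2]@Y),1),round(float(f[2]),1)],'w%.2f'%o['gripper_width'])
    return o
E
python3 - <<'E'
from h import *
for r in([-90,0,12.6],[-90,0,-167.4],[-90,0,-77.4],[-90,0,102.6]):
    print(r)
    for p in (W(-.02,.062,.25),W(-.02,.137,.036),W(-.055,0,.06),W(.236,0,.06),W(.236,0,.2),[.602,-.381,.2],[.453,-.349,.05],[.422,-.215,.05]):
        q=arm.solve_ik(p,r); print(None if q is None else np.round(q))
E
```

```text
[-90, 0, 12.6]
[  -3.   13.   94.    0.   73. -106.]
[  -6.   21.  120.    0.   39. -108.]
[  -5.   29.  100.    0.   51. -107.]
[ 24.  28. 101.   0.  51. -79.]
[ 24.  20.  91.   0.  68. -79.]
[ -33.   32.   72.    0.   76. -136.]
[ -39.   28.  104.    0.   48. -141.]
[ -28.   21.  117.    0.   42. -131.]
[-90, 0, -167.4]
[-3. 13. 94. -0. 73. 74.]
[ -6.  21. 120.  -0.  39.  72.]
[ -5.  29. 100.  -0.  51.  73.]
[ 24.  28. 101.  -0.  51. 101.]
[ 24.  20.  91.  -0.  68. 101.]
[-33.  32.  72.  -0.  76.  44.]
[-39.  28. 104.  -0.  48.  39.]
[-28.  21. 117.  -0.  42.  49.]
[-90, 0, -77.4]
[ -3.  13.  94.   0.  73. -16.]
[ -6.  21. 120.  -0.  39. -18.]
[ -5.  29. 100.  -0.  51. -17.]
[ 24.  28. 101.  -0.  51.  11.]
[24. 20. 91. -0. 68. 11.]
[-33.  32.  72.   0.  76. -46.]
[-39.  28. 104.   0.  48. -51.]
[-28.  21. 117.   0.  42. -41.]
[-90, 0, 102.6]
None
None
None
None
None
[-33.  32.  72.  -0.  76. 134.]
[-39.  28. 104.  -0.  48. 129.]
[-28.  21. 117.  -0.  42. 139.]
```

Every pose can be reached. I'll use yaw −167.4 for the bolt and −77.4 for the bottles.

```bash
sed -i 's/RX=\[-90,0,12.6\] /RX=[-90,0,-167.4] /' h.py
python3 - <<'E'
from h import *
arm.move_pose(W(-.02,.062,.25),RX); st('above')
arm.movel(W(-.02,.062,.10),.2); arm.movel(W(-.02,.062,.036),.08); st('down')
arm.grab(); st('grab')
arm.movel(W(-.02,.062,.055),.04); st('lift')
arm.movel(W(-.02,.062+.072,.055),.06); st('drawn')
arm.movel(W(-.02,.062+.0735,.038),.04); st('lowered')
snap('top','drawn_t.png');snap('scene','drawn_s.png')
import cv2
a=cv2.imread('pics/drawn_t.png')[190:310,170:330];b=cv2.imread('pics/drawn_s.png')[200:310,300:460]
cv2.imwrite('pics/drawn.png',np.hstack([cv2.resize(a,(400,300)),cv2.resize(b,(400,300))]))
E
```

```text
above t2.4 rail [-20.7  62.1] z250.0 f [-1.0, -0.0, 0.7] w1.00
down t4.2 rail [-20.1  61.6] z36.4 f [0.5, 0.5, 0.5] w0.99
grab t4.8 rail [-20.3  61.9] z36.3 f [-1.6, 0.8, 3.0] w0.25
lift t5.4 rail [-20.2  62.1] z55.1 f [-3.8, 0.5, -2.0] w0.25
drawn t6.8 rail [-20.1 135.3] z55.1 f [-6.0, 0.9, -2.2] w0.25
lowered t7.4 rail [-20.1 136.2] z37.5 f [-5.6, -0.5, -2.1] w0.25
```

View pics/drawn.png

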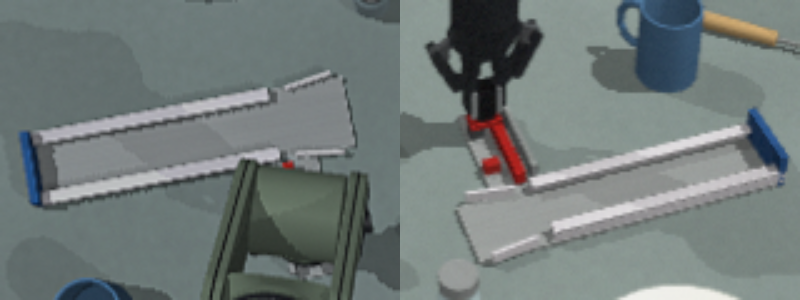

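Both crops show the bolt fully drawn and the mouth clear; the ridge is the red stub in the scene crop. Next I'll release the bolt and insert the first bottle.

```bash
cat >> h.py <<'E'
def measure(col=None):
    b=bottles(snapshot('top'),snapshot('scene'))
    for k,v in b.items(): print(k,v[0].round(4),'rail',(toR(v[0])*1e3).round(1),v[1:])
    return b
def insert(col,p,slot):
    zc=.051
    arm.move_pose([*p,.20],RY); arm.movel([*p,zc],.15); arm.grab(); o=st('grab '+col)
    if not .3<o['gripper_width']<.75: print('BAD GRASP'); return False
    arm.movel([*p,.20],.2)
    arm.move_pose(W(-.055,0,.20),RY); arm.movel(W(-.055,0,.08),.2); arm.movel(W(-.055,0,zc+.0065),.05); st('landed')
    f0=arm.get_obs()['ft_force'][:2]@X; x=-.055
    arm.movel(W(x,0,zc+.0075),.05)
    while x<slot+.008:
        d=.01 if x<slot-.012 else .0015
        x+=d; arm.movel(W(x,0,zc+.0075),.08 if d>.005 else .03)
        f=arm.get_obs()['ft_force']; fx=f[:2]@X-f0
        if fx<-6 and x>slot-.012: print('contact at',round(x,4)); break
        if abs(fx)>15 or abs(f[:2]@Y)>15: st('FORCE at %.3f'%x); return False
    st('end'); arm.movel(W(x,0,zc+.006),.03); arm.open_gripper(); arm.movel(W(x,0,.22),.2); st('out')
    return True
E
python3 - <<'E'
from h import *
arm.open_gripper(); arm.hold(.3); arm.movel(W(-.02,.137,.25),.2)
b=measure()
insert('yellow',b['yellow'][0],.236)
b=measure()
E
```

```text
red [ 0.4226 -0.2151] rail [-190.   207.4] (210, np.float64(1.8))
yellow [ 0.5982 -0.2162] rail [-229.4   36.2] (250, np.float64(1.4))
green [ 0.4529 -0.348 ] rail [-326.3  206.7] (219, np.float64(1.6))
white [ 0.6022 -0.3818] rail [-391.8   68.5] (155, np.float64(1.4))
grab yellow t12.9 rail [-229.7   35.8] z51.9 f [0.6, 0.5, 4.2] w0.52
landed t15.9 rail [-54.9   0.3] z57.9 f [0.3, 2.1, 4.6] w0.52
contact at 0.2415
end t26.6 rail [239.9   0. ] z58.8 f [-6.7, -0.7, 0.1] w0.52
out t28.3 rail [241.4   0.8] z218.8 f [0.7, -0.0, -0.7] w1.00
red [ 0.4221 -0.2148] rail [-189.6  207.7] (223, np.float64(1.9))
yellow [0.5314 0.247 ] rail [237.3   0.3] (276, np.float64(1.3))
green [ 0.4534 -0.3487] rail [-327.   206.4] (183, np.float64(1.4))
white [ 0.6017 -0.3812] rail [-391.1   68.8] (159, np.float64(1.3))
```

```bash
python3 - <<'E'
from h import *
b=measure()
for c,s in(('white',.173),('green',.109)):
    if not insert(c,b[c][0],s): break
    b=measure()
    cv2.imwrite('pics/after_%s.png'%c,snapshot('scene')['pixels'])
E
```

```text
red [ 0.4223 -0.2148] rail [-189.6  207.6] (216, np.float64(2.1))
yellow [0.5311 0.247 ] rail [237.3   0.6] (269, np.float64(1.4))
green [ 0.4539 -0.3484] rail [-326.9  205.8] (182, np.float64(1.4))
white [ 0.6017 -0.3811] rail [-391.1   68.7] (160, np.float64(1.2))
grab white t32.4 rail [-391.5   68.5] z52.0 f [-0.7, 1.0, 4.1] w0.52
landed t35.9 rail [-54.9   0.3] z58.0 f [0.3, 1.9, 4.5] w0.52
contact at 0.177
end t44.2 rail [175.4  -0. ] z58.8 f [-8.2, -0.3, 0.4] w0.52
out t45.9 rail [177.    0.8] z218.7 f [-1.6, 0.1, -0.7] w1.01
red [ 0.422  -0.2149] rail [-189.7  207.9] (220, np.float64(1.8))
yellow [0.531  0.2478] rail [238.1   0.5] (215, np.float64(1.6))
green [ 0.4534 -0.3481] rail [-326.4  206.3] (193, np.float64(1.7))
white [0.5456 0.1832] rail [171.9   0.4] (88, np.float64(1.3))
grab green t49.6 rail [-326.7  206.2] z51.8 f [-0.0, 1.0, 5.7] w0.52
landed t53.1 rail [-54.9   0.3] z57.9 f [1.0, 2.5, 4.4] w0.52
contact at 0.111
end t58.8 rail [ 1.093e+02 -1.000e-01] z58.9 f [-8.1, 0.6, 0.4] w0.52
out t60.5 rail [111.    0.8] z218.8 f [-0.2, 0.5, -0.0] w1.00
red [ 0.4219 -0.2152] rail [-189.9  208. ] (213, np.float64(1.8))
yellow [0.5314 0.2471] rail [237.4   0.3] (274, np.float64(1.3))
green [0.5585 0.1227] rail [110.1   1. ] (253, np.float64(1.5))
white [0.5461 0.1836] rail [172.2  -0.2] (82, np.float64(1.2))
```

```bash
python3 - <<'E'
from h import *
b=measure()
insert('red',b['red'][0],.045)
arm.move_pose(W(-.02,.137,.25),RX)
b=measure()
snap('top','r_t.png');snap('scene','r_s.png')
a=cv2.imread('pics/r_t.png')[190:310,170:330];b=cv2.imread('pics/r_s.png')[180:300,300:460]
cv2.imwrite('pics/red_in.png',np.hstack([cv2.resize(a,(400,300)),cv2.resize(b,(400,300))]))
E
```

```text
red [ 0.4217 -0.2145] rail [-189.2  208.1] (217, np.float64(1.8))
yellow [0.5313 0.2472] rail [237.6   0.4] (285, np.float64(1.5))
green [0.5585 0.123 ] rail [110.4   1. ] (238, np.float64(1.4))
white [0.5449 0.1844] rail [173.2   0.8] (85, np.float64(1.2))
grab red t63.7 rail [-189.5  207.7] z51.8 f [1.2, -0.1, 6.0] w0.52
landed t66.9 rail [-54.8   0.3] z57.8 f [0.3, 2.0, 4.9] w0.52
contact at 0.05
end t72.2 rail [48.5 -0.2] z58.9 f [-7.4, 1.1, 0.2] w0.52
out t73.9 rail [50.1  0.8] z218.8 f [0.0, -0.8, -0.1] w1.00
red [0.5731 0.0617] rail [47.4  0. ] (227, np.float64(1.5))
yellow [0.531  0.2471] rail [237.4   0.7] (280, np.float64(1.5))
green [0.5585 0.1231] rail [110.4   0.9] (253, np.float64(1.6))
white [0.5453 0.1839] rail [172.7   0.6] (79, np.float64(1.3))
```

View pics/red_in.png

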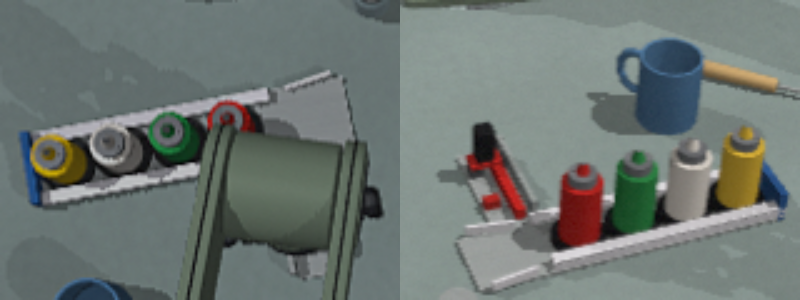

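All four bottles stand packed and upright in the rail, with the bolt at scene-crop (485,145), drawn. All positions are within 4 mm of nominal, so I'll shut the bolt now.

```bash
python3 - <<'E'
from h import *
Yd=.136
arm.movel(W(-.02,Yd,.10),.2); arm.movel(W(-.02,Yd,.036),.08); st('down')
arm.grab(); st('grab')
arm.movel(W(-.02,Yd,.056),.04); st('lift')
arm.movel(W(-.02,.0635,.056),.06); st('shut')
arm.movel(W(-.02,.0625,.036),.04); st('lowered')
arm.open_gripper(); arm.hold(.4); st('open')
arm.movel(W(-.02,.0625,.25),.2); arm.move_pose([.35,-.35,.3],RX); st('away')
b=measure()
t=snap('top','e_t.png');snap('scene','e_s.png')
P=cloud(t);h=cv2.cvtColor(t['pixels'],cv2.COLOR_BGR2HSV)
D=P[h[...,2]<70]; L=np.c_[(D[:,:2]-O)@X,(D[:,:2]-O)@Y,D[:,2]]; k=(abs(L[:,0]+.02)<.03)&(abs(L[:,1]-.085)<.07)&(L[:,2]>.066)
print('knob',k.sum(),np.percentile(L[k],[2,50,98],axis=0).round(4).tolist())
a=cv2.imread('pics/e_t.png')[190:310,170:330];b=cv2.imread('pics/e_s.png')[180:300,300:460]
cv2.imwrite('pics/end.png',np.hstack([cv2.resize(a,(400,300)),cv2.resize(b,(400,300))]))
E
```

```text
down t77.2 rail [-20.1 135.6] z36.4 f [-0.3, 0.3, -0.5] w1.00
grab t77.8 rail [-20.2 135.8] z36.3 f [-1.9, 1.1, 1.8] w0.25
lift t78.4 rail [-20.1 136.1] z56.1 f [-4.2, 0.7, -2.2] w0.25
shut t79.8 rail [-20.1  62.9] z56.0 f [-4.7, -1.0, -2.8] w0.25
lowered t80.4 rail [-20.2  61.7] z36.3 f [-5.0, -0.9, -0.4] w0.25
open t81.5 rail [-20.   62.5] z36.0 f [0.2, -0.1, -0.2] w1.00
away t84.1 rail [-305.3  307. ] z299.7 f [-0.3, -0.8, -0.1] w1.00
red [0.5734 0.0615] rail [47.1 -0.2] (244, np.float64(1.4))
yellow [0.5313 0.247 ] rail [237.3   0.4] (263, np.float64(1.3))
green [0.5585 0.1231] rail [110.5   1. ] (240, np.float64(1.6))
white [0.5455 0.1835] rail [172.2   0.4] (81, np.float64(1.3))
knob 60 [[-0.0316, 0.0517, 0.0668], [-0.0216, 0.0629, 0.0744], [-0.0115, 0.0726, 0.0811]]
```

View pics/end.png

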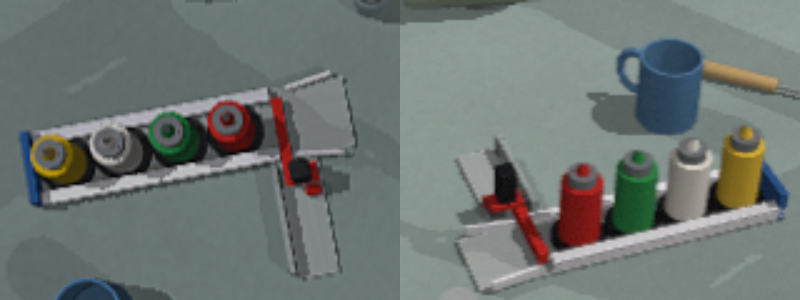

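View pics/e_t.png

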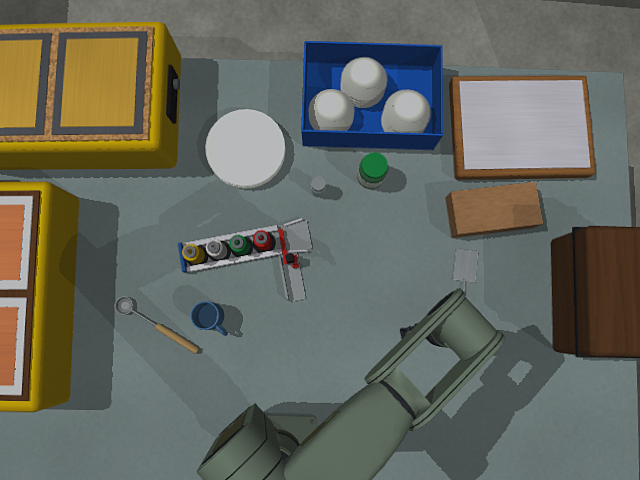

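The bolt is shut and down: the knob reading matches the first one to within 1 mm in height and travel. The four bottles are packed, and the other things are where they were. Handing in.

```bash
python3 -c "
from h import *
print(ticket.hand_in())"
```

```text
the job is handed in; nothing more can be done
None
```

I handed the job in with all four bottles packed in the rail and the bolt shut and down. The robot's clock read about 84 s of the 210 s when I finished moving.

- **What I did:** I lifted the bolt over the ridge and drew it back. I then slid yellow, white, green and red upright into the rail one at a time, each pushed until I felt contact. Finally I brought the bolt back over the ridge and let it drop.
- **Bottles:** The last measured positions along the rail were 237, 172, 110.5 and 47 mm, against nominal 236, 172, 108 and 44 mm. All were within 1 mm of the centre line and stood upright in the pictures. The 2–3 mm excess on green and red is within the 13 mm tolerance.
- **Bolt:** The knob reads the same as at the start, to within 1 mm in both travel and height.
- **Other things:** The mug, ladle, pickles and shaker are where they were in the last top picture. The turner's blade is also in place, but the arm hides its handle there.
- **Problems:** No check failed or disagreed, and I saw no bottle knocked aside during the run. While I held the bolt's knob I read about 5 N of sideways force, which went away when I let go.

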